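Sort the drilling bench: saws, wheels and chuck into their trays

TASK

Sort the things left on the drilling bench into the coloured trays: both yellow hole saws into the red tray, both wooden toy wheels into the blue tray, and the black drill chuck into the green tray. Set each one down gently, without dropping it, flat on the tray's floor the same way up as it stands now, side by side and not stacked or leaning on a wall. Leave the try square where it lies.

Things in the scene. Friction and masses are not known exactly. Their poses are not given: they have to be found in the camera images.
- saw_large: hole saw standing teeth-down on the bench: yellow steel cup 52 mm in diameter and 36 mm high with small steel teeth, and a plain steel shank (10 mm in diameter) standing up from its middle to 60 mm above the bench, with a 22 mm boss 6 mm high at its foot. Rigid, about 130 g. Origin: centre of its underside; z up along the shank. The larger of the two saws.
- saw_small: hole saw standing teeth-down on the bench: yellow steel cup 39 mm in diameter and 36 mm high with small steel teeth, and a plain steel shank (10 mm in diameter) standing up from its middle to 60 mm above the bench, with a 22 mm boss 6 mm high at its foot. Rigid, about 100 g. Origin: centre of its underside; z up along the shank. The smaller of the two saws.
- wheel_large: pale wooden toy wheel lying flat: 54 mm in diameter, 24 mm thick, with a 12 mm hole through its middle. About 40 g. Origin: centre of its underside; z up along the hole. The larger of the two wheels.
- wheel_small: pale wooden toy wheel lying flat: 40 mm in diameter, 24 mm thick, with a 12 mm hole through its middle. About 25 g. Origin: centre of its underside; z up along the hole. The smaller of the two wheels.
- chuck: keyless drill chuck standing jaws-up: black ribbed sleeve 42 mm in diameter up to 36 mm high, tapering to a nose 18 mm across, its steel jaw tips 58 mm above its underside; a steel band near its foot. About 300 g. Origin: centre of its underside; z up along its axis.
- tray_red: rigid open plastic tray, fixed to the bench, bright red inside and out: 140 (x) by 200 (y) by 30 mm high, walls and floor 4 mm thick (inside 132 by 192, 26 deep). Origin: centre of its underside, on the bench top; y along its long side, z up. The three trays stand in a row on the bench beyond the loose things, in any order, each turned by up to about 9 degrees.
- tray_blue: rigid open plastic tray, fixed to the bench, bright blue inside and out: 140 (x) by 200 (y) by 30 mm high, walls and floor 4 mm thick (inside 132 by 192, 26 deep). Origin: centre of its underside, on the bench top; y along its long side, z up. The three trays stand in a row on the bench beyond the loose things, in any order, each turned by up to about 9 degrees.
- tray_green: rigid open plastic tray, fixed to the bench, bright green inside and out: 140 (x) by 200 (y) by 30 mm high, walls and floor 4 mm thick (inside 132 by 192, 26 deep). Origin: centre of its underside, on the bench top; y along its long side, z up. The three trays stand in a row on the bench beyond the loose things, in any order, each turned by up to about 9 degrees.
- try_square: small loose try square lying flat among the things to be sorted, to be left alone: brown wooden stock 18 (x) by 90 (y) by 16 mm high centred 30 mm to -x of the origin, and a steel blade 4 mm thick and 24 mm wide running from the stock to 49 mm on the +x side, centred 33 mm to +y of the origin. Origin on the bench top; z up.
Things that resemble listed ones, but are neither listed nor needed, are in the scene too. What is shaped like the chuck but purple or turquoise is not meant.

How it is judged:
By the outcome, as a careful person would: the job done as asked, in the order asked, and still so for the second after the job is handed in, with the robot touching nothing.
It also fails if it takes over 115 s, if anything falls off the work surface, if the arm or the gripper's body presses on something with over 40 N, if the wrist force passes 120 N, or if a joint passes its speed limit or range.

ROBOT

A 6-joint arm with a two-finger parallel gripper is mounted at the origin on the work surface. World frame = base frame: x ahead of the robot, y to its left, z up, the work surface at z = 0. Lengths are in mm, angles in rad, forces in N, time in s.
With the tool pointing down it reaches from about 350 to 875 mm from the base axis. Payload 4.2 kg.
Tool frame: the origin (TCP) lies midway between the tips of the shut fingers; the grasp point (between the pads) lies 19 mm behind it; z points along the fingers, y is the line along which they close (so a half turn about z gives the same grasp; the last joint's range is limited). The gripper opens to 85 mm and grips with 20 to 120 N. Pads are 22 mm wide; open, the fingers measure 114 mm over their backs; the gripper's body (76 mm by 85 mm) begins 54 mm behind the grasp point. The pads swing forward as they close: fully open they stand 13 mm farther back than shut.
Start: joints at [-0.956, 0.385, 0.008, 0, -1.194, -0.259], TCP at [217.727, -585.828, 231.312] pointing down, gripper open.
Joint ranges: [-3.14, 3.14], [-1.21, 2.06], [-1.07, 1.41], [-3.16, 2.05], [-2.99, -0.16], [-3.1, 3.1]. Speed limits (rad/s): [2.79, 2.79, 3.14, 3.14, 3.14, 3.14].

INTERFACE

Orientations are given as a unit quaternion [x, y, z, w].
In Python, from bench import arm gives the robot as it stands.
- The arm moves only by the tool send_rows, never from a script. Its argument "targets" is a list of rows, each an object of numbers: "gripper": the gripper command: -1 is fully open, 1 is shut, values between are in proportion; "x", "y", "z": the shift along the tool's x, y, z in cm; "ax", "ay", "az": the turn, a rotation vector about the tool's x, y, z in degrees. A call has 1 to 5 rows; each row shifts and turns the commanded pose from where the row before left it, along the tool's axes as they then stand; what a row does not reach is not made up. A row lasts 1/12 s, in which the tool goes at most 41.7 mm and 7.16 degrees, less where a joint would pass 70% of its speed; a pose out of reach is approached as far as the arm can. A call is refused whole if a number of a shift passes 4.17 or a number of a turn 7.16, either way. A call with a gripper value outside its range is refused whole. The fingers move at their own pace and stop on an object; the grip force is fixed at half the most. Time passes only in rows, so rows that do not move let the fingers close. It gives the time, the measured TCP pose, the force, the opening and the grip force at its end, in the units of the state.
- arm.read_state(): the state, without advancing time (a new reading comes with each control period).
- arm.get_image(name): name is "scene" or "top" or "wrist"; returns (picture, depth): 400x640x3 uint8, red, green, blue; 400x640 float32, mm along the optical axis (not along the pixel's ray), 0 where there is no reading.
- arm.camera_model(name): a dict with "fx", "fy", "cx", "cy" (pixels), "cam_to_world" (4x4, takes a point from camera to world coordinates). Camera axes: x right, y down, z forward; pixel columns grow to the right and rows downward; lengths in mm; the calibration is good to about 2 mm. A picture is of the moment at which its call begins: read the wrist's pose just before it. camera_model takes no time and is no camera call; for the wrist camera it gives the pose at the moment of the call.
- arm.job_done(): hands the job in; it is judged then, once.
Trained networks look in the newest picture that a camera, given by its name, has taken for a name from the list of things; names that differ only in an ending like _2 or _b are one class to them, and where a whole thing is asked for, a point or a joint stands for the part that bears it (a point fixed in the world has none). Each returns a list of dicts, best first, with "score" (0 to 1); they miss things now and then, are a little off and sometimes report something else, mostly with a low value. They report only what shows in the picture. A call takes as long as a camera call. They do not tell look-alikes from the thing itself.
- arm.boxes_of(camera, thing): "rect" ([left, top, width, height] in pixels, round what is visible of it).
The state is a dict: "clock": time; "joints": joint angles; "joint_vel": joint speeds; "joint_efforts": joint torques, N m; "position": TCP position; "ee_rot": TCP orientation; "contact_force": force on the tool from outside, world axes, zero at the start; "wrist_torque": the same for the moment, N m; "gripper_width": finger opening in mm; "grasp_force": force on a finger pad.
Only numpy, scipy, OpenCV 4.12 (cv2) and the standard library are available. Lean on these libraries where they do the work, as an engineer would, in place of code of your own. Each camera call takes 0.05 s, during which the arm holds its last target. There are 200 camera calls.

## Working session

There is one attempt and no reset: what is moved stays moved. The work goes in short steps, Python scripts to look and compute and a tool call to move; the robot and the scene stay as the last step left them, time stands still between calls to the robot, and variables do not carry over. Pictures are saved under pics/ and viewed, at most 14 in all, crops included, and the job is handed in when it is done.

Besides the shell and the picture viewer there is one more tool, called after "Call:" as name([rows], argument=value, ...), one row to a line, values as JSON. send_rows: Moves the arm, as the interface text tells. Its arguments: {"type":"object","properties":{"targets":{"type":"array"}},"required":["targets"]}

```bash
mkdir -p pics; ls; python3 - <<'E'
from bench import arm
import cv2,json
s=arm.read_state();print(s['clock'],s['position'],s['ee_rot'],s['gripper_width'])
for c in('top','scene'):
    p,d=arm.get_image(c);cv2.imwrite(f'pics/{c}0.png',p[:,:,::-1])
    m=arm.camera_model(c);print(c,m['fx'],m['cam_to_world'])
    for t in['saw_large','saw_small','wheel_large','wheel_small','chuck','try_square','tray_red']:
        print(t,[([round(v) for v in b['rect']],round(b['score'],2)) for b in arm.boxes_of(c,t)]) if c=='top' else 0
E
```

```text
pics
0.0 [ 217.51749121 -585.30752766  230.22844974] [-1.76845078e-01  9.84238105e-01  1.05809016e-03 -2.27633226e-04] 85.66181361986507
top 442.65746733352483 [[ 2.60010027e-02 -9.90095267e-01  1.37968510e-01  3.10656443e+02]
 [-9.99265411e-01 -2.18551198e-02  3.14800235e-02  8.80446879e+00]
 [-2.81529039e-02 -1.38685672e-01 -9.89936209e-01  1.05977169e+03]
 [ 0.00000000e+00  0.00000000e+00  0.00000000e+00  1.00000000e+00]]
saw_large [([240, 205, 22, 28], 0.64)]
saw_small [([300, 194, 20, 21], 0.61)]
wheel_large [([351, 190, 24, 23], 0.73)]
wheel_small [([408, 206, 23, 19], 0.72)]
chuck [([189, 214, 22, 17], 0.88), ([172, 178, 23, 18], 0.8), ([194, 250, 21, 17], 0.78), ([161, 249, 18, 19], 0.71), ([411, 204, 20, 20], 0.58)]
try_square [([453, 200, 40, 49], 0.75)]
tray_red [([182, 95, 96, 71], 0.86), ([352, 188, 25, 23], 0.33)]
scene 489.32329424218796 [[ 6.23865701e-01  5.24271847e-01 -5.79595219e-01  1.18416762e+03]
 [ 7.81531523e-01 -4.18261737e-01  4.62888321e-01 -5.39878131e+02]
 [ 2.56812437e-04 -7.41752081e-01 -6.70674127e-01  8.71857737e+02]
 [ 0.00000000e+00  0.00000000e+00  0.00000000e+00  1.00000000e+00]]
```

```bash
python3 - <<'E'
import cv2
p=cv2.imread('pics/top0.png');cv2.imwrite('pics/top0c.png',cv2.resize(p[70:290,130:530],None,fx=2,fy=2,interpolation=cv2.INTER_CUBIC))
E
```

```text
(no output)
```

View pics/top0c.png

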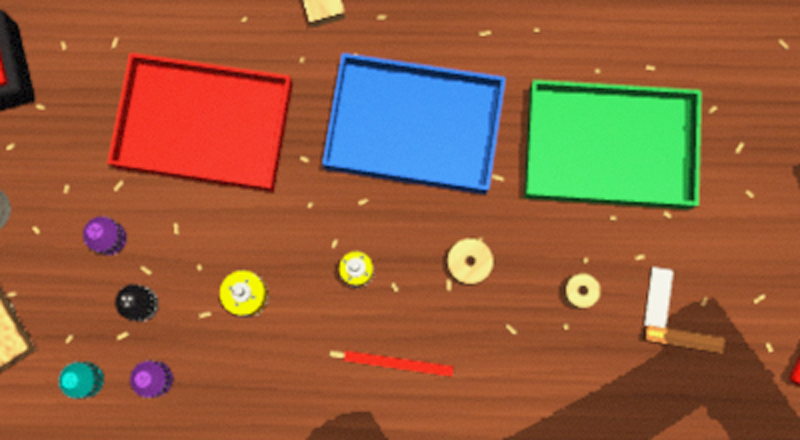

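View pics/scene0.png

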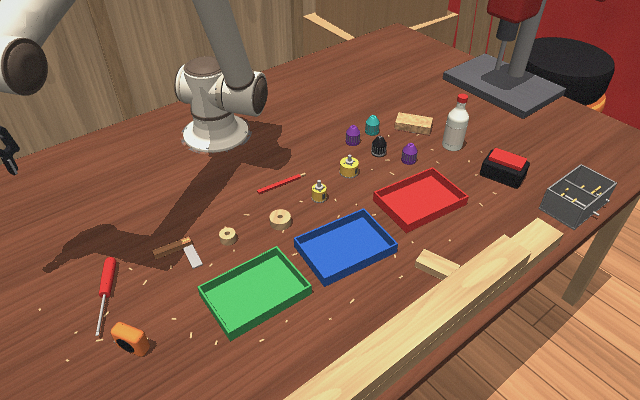

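The top view shows, in crop pixels:

| Thing | Crop pixel |
|---|---|
| Black chuck | (136,302) |
| Large saw | (242,293) |
| Small saw | (355,268) |
| Large wheel | (470,261) |
| Small wheel | (583,291) |
| Try square | (670,320) |

The trays run red, blue, green from left to right. Purple and turquoise decoys surround the chuck.

```bash
cat > h.py <<'E'
from bench import arm
import numpy as np,cv2
def cloud(c):
    p,d=arm.get_image(c);m=arm.camera_model(c)
    v,u=np.mgrid[:400,:640]
    P=np.stack([(u-m['cx'])*d/m['fx'],(v-m['cy'])*d/m['fy'],d,np.ones_like(d)],-1)@np.array(m['cam_to_world']).T
    P[d<=0]=np.nan
    return p,P[...,:3]
E
python3 - <<'E'
from h import *
p,P=cloud('top')
print('bench z',np.nanmedian(P[255:280,230:330,2]))
C={'saw_large':(251,216),'saw_small':(307,204),'wheel_large':(365,200),'wheel_small':(421,215),'chuck':(198,221),'purple':(182,187),'purple2':(205,259),'try':(463,235)}
for n,(u,v) in C.items():
    r=16 if n!='try' else 28
    W=P[v-r:v+r,u-r:u+r].reshape(-1,3);q=W[W[:,2]>12][:,:2].astype(np.float32)
    z=W[:,2]
    (c,R)=cv2.minEnclosingCircle(q)
    lo,hi=np.percentile(q,[2,98],0)
    print(n,len(q),'enc',np.round(c),round(R),'mid',np.round((lo+hi)/2),np.round(hi-lo),'zmax',round(np.nanmax(z)))
hsv=cv2.cvtColor(p,cv2.COLOR_RGB2HSV)
for n,h,(u0,u1) in(('red',0,(180,280)),('blue',107,(287,387)),('green',65,(390,485))):
    dh=np.abs((hsv[...,0].astype(int)-h+90)%180-90)
    m=(dh<9)&(hsv[...,1]>150)&(hsv[...,2]>60);m[:90]=0;m[178:]=0;m[:,:u0]=0;m[:,u1:]=0
    for zz in((2,12),(20,40)):
        q=P[m&(P[...,2]>zz[0])&(P[...,2]<zz[1])][:,:2].astype(np.float32);print(n,zz,len(q),cv2.minAreaRect(q))
E
```

```text
bench z -1.3640577254096797
saw_large 412 enc [400. 193.] 26 mid [399. 192.] [47. 48.] zmax 62
saw_small 226 enc [432.  60.] 20 mid [431.  60.] [36. 35.] zmax 62
wheel_large 390 enc [445. -73.] 27 mid [445. -72.] [48. 47.] zmax 29
wheel_small 224 enc [ 413. -204.] 20 mid [ 413. -204.] [35. 36.] zmax 28
chuck 295 enc [386. 321.] 22 mid [386. 319.] [38. 37.] zmax 61
purple 298 enc [466. 364.] 22 mid [466. 363.] [38. 37.] zmax 59
purple2 297 enc [298. 297.] 22 mid [298. 296.] [39. 38.] zmax 60
try 286 enc [ 359. -323.] 44 mid [ 360. -323.] [24. 84.] zmax 20
red (2, 12) 2384 ((614.6453857421875, 259.8747253417969), (210.39178466796875, 151.12828063964844), 82.95369720458984)
red (20, 40) 668 ((609.9146728515625, 256.67919921875), (201.6541290283203, 142.1511688232422), 82.4601058959961)
blue (2, 12) 2558 ((611.8668212890625, -3.0701217651367188), (192.7798309326172, 137.88287353515625), 82.22787475585938)
blue (20, 40) 604 ((612.6556396484375, -3.7020721435546875), (198.98275756835938, 141.9174346923828), 81.85826110839844)
green (2, 12) 2792 ((589.6982421875, -243.64544677734375), (189.4576416015625, 136.93682861328125), 87.40083312988281)
green (20, 40) 683 ((590.9645385742188, -241.71412658691406), (201.14297485351562, 141.7916717529297), 87.20305633544922)
```

Call:
send_rows([
  {"gripper": -1, "az": -6.96, "z": 1.2},
  {"gripper": -1, "az": -6.96, "z": 1.2},
  {"gripper": -1, "az": -6.96, "z": 1.2},
  {"gripper": -1, "az": -6.96, "z": 1.2},
  {"gripper": -1, "az": -6.96, "z": 1.2},
])

```text
$.targets[0]: bad value
```

Call:
send_rows([
  {"gripper": -1, "az": -6.96, "z": 1.2},
  {"gripper": -1, "az": -6.96, "z": 1.2},
  {"gripper": -1, "az": -6.96, "z": 1.2},
  {"gripper": -1, "az": -6.96, "z": 1.2},
  {"gripper": -1, "az": -6.96, "z": 1.2},
])

```text
$.targets[0]: bad value
```

Call:
send_rows([
  {"gripper": -1, "y": -2.5, "x": -3},
  {"gripper": -1, "y": -2.5, "x": -3},
  {"gripper": -1, "y": -2.5, "x": -3},
  {"gripper": -1, "y": -2.5, "x": -3},
  {"gripper": -1, "y": -2.5, "x": -3},
])

```text
$.targets[0]: bad value
```

Call:
send_rows([
  {"gripper": -1, "x": 0, "y": 0, "z": 1.2, "ax": 0, "ay": 0, "az": -6.96},
  {"gripper": -1, "x": 0, "y": 0, "z": 1.2, "ax": 0, "ay": 0, "az": -6.96},
  {"gripper": -1, "x": 0, "y": 0, "z": 1.2, "ax": 0, "ay": 0, "az": -6.96},
  {"gripper": -1, "x": 0, "y": 0, "z": 1.2, "ax": 0, "ay": 0, "az": -6.96},
  {"gripper": -1, "x": 0, "y": 0, "z": 1.2, "ax": 0, "ay": 0, "az": -6.96},
])

```text
clock: 0.92
position: [217.7, -585.8, 170.9]
ee_rot: [-0.466, 0.885, -0.0, 0.0]
contact_force: [0.5, 0.7, 0.2]
gripper_width: 85.6
grasp_force: 0.0
```

Call:
send_rows([
  {"gripper": -1, "x": 0, "y": 0, "z": 1.2, "ax": 0, "ay": 0, "az": -6.96},
  {"gripper": -1, "x": 0, "y": 0, "z": 1.2, "ax": 0, "ay": 0, "az": -6.96},
  {"gripper": -1, "x": 0, "y": 0, "z": 1.2, "ax": 0, "ay": 0, "az": -6.96},
  {"gripper": -1, "x": 0, "y": 0, "z": 1.2, "ax": 0, "ay": 0, "az": -6.96},
  {"gripper": -1, "x": 0, "y": 0, "z": 1.2, "ax": 0, "ay": 0, "az": -6.8},
])

```text
clock: 1.33
position: [217.8, -585.9, 110.8]
ee_rot: [0.708, -0.706, 0.0, 0.0]
contact_force: [0.1, -0.3, -0.3]
gripper_width: 85.1
grasp_force: 0.0
```

Call:
send_rows([
  {"gripper": -1, "x": -3.89, "y": -1.2, "z": 0, "ax": 0, "ay": 0, "az": 0},
  {"gripper": -1, "x": -3.89, "y": -1.2, "z": 0, "ax": 0, "ay": 0, "az": 0},
  {"gripper": -1, "x": -3.89, "y": -1.2, "z": 0, "ax": 0, "ay": 0, "az": 0},
  {"gripper": -1, "x": -3.89, "y": -1.2, "z": 0, "ax": 0, "ay": 0, "az": 0},
  {"gripper": -1, "x": -3.89, "y": -1.2, "z": 0, "ax": 0, "ay": 0, "az": 0},
])

```text
clock: 1.75
position: [278.5, -390.0, 111.4]
ee_rot: [-0.706, 0.708, -0.0, -0.0]
contact_force: [0.8, -0.1, 0.2]
gripper_width: 85.8
grasp_force: 0.0
```

Call:
send_rows([
  {"gripper": -1, "x": -3.89, "y": -1.2, "z": 0, "ax": 0, "ay": 0, "az": 0},
  {"gripper": -1, "x": -3.89, "y": -1.2, "z": 0, "ax": 0, "ay": 0, "az": 0},
  {"gripper": -1, "x": -3.89, "y": -1.2, "z": 0, "ax": 0, "ay": 0, "az": 0},
  {"gripper": -1, "x": -3.89, "y": -1.2, "z": 0, "ax": 0, "ay": 0, "az": 0},
  {"gripper": -1, "x": -3.89, "y": -1.2, "z": 0, "ax": 0, "ay": 0, "az": 0},
])

```text
clock: 2.17
position: [339.3, -195.5, 111.8]
ee_rot: [-0.706, 0.708, -0.001, 0.0]
contact_force: [1.5, -0.4, -0.2]
gripper_width: 85.2
grasp_force: 0.0
```

Call:
send_rows([
  {"gripper": -1, "x": -3.89, "y": -1.2, "z": 0, "ax": 0, "ay": 0, "az": 0},
  {"gripper": -1, "x": -3.89, "y": -1.2, "z": 0, "ax": 0, "ay": 0, "az": 0},
  {"gripper": -1, "x": -3.89, "y": -1.2, "z": 0, "ax": 0, "ay": 0, "az": 0},
  {"gripper": -1, "x": -3.89, "y": -1.2, "z": 0, "ax": 0, "ay": 0, "az": 0},
  {"gripper": -1, "x": -3.89, "y": -1.2, "z": 0, "ax": 0, "ay": 0, "az": 0},
])

```text
clock: 2.58
position: [399.8, -0.6, 111.9]
ee_rot: [-0.706, 0.708, -0.0, 0.001]
contact_force: [1.6, -0.5, 0.6]
gripper_width: 84.8
grasp_force: 0.0
```

Call:
send_rows([
  {"gripper": -1, "x": -3.89, "y": 0, "z": 0, "ax": 0, "ay": 0, "az": 0},
  {"gripper": -1, "x": -3.89, "y": 0, "z": 0, "ax": 0, "ay": 0, "az": 0},
  {"gripper": -1, "x": -3.89, "y": 0, "z": 0, "ax": 0, "ay": 0, "az": 0},
  {"gripper": -1, "x": -3.5, "y": 0, "z": 0, "ax": 0, "ay": 0, "az": 0},
  {"gripper": -1, "x": 0, "y": 0, "z": 0, "ax": 0, "ay": 0, "az": 0},
])

```text
clock: 3.0
position: [401.7, 154.5, 112.2]
ee_rot: [0.708, -0.706, 0.001, -0.002]
contact_force: [-0.2, -0.7, -0.4]
gripper_width: 85.6
grasp_force: 0.0
```

Call:
send_rows([
  {"gripper": -1, "x": -2, "y": 0.1, "z": 0, "ax": 0, "ay": 0, "az": 0},
  {"gripper": -1, "x": -1.8, "y": 0.1, "z": 0, "ax": 0, "ay": 0, "az": 0},
  {"gripper": -1, "x": 0, "y": 0, "z": 0, "ax": 0, "ay": 0, "az": 0},
])

```text
clock: 3.25
position: [398.9, 189.4, 111.8]
ee_rot: [0.707, -0.707, 0.0, -0.001]
contact_force: [0.5, 0.1, -0.9]
gripper_width: 85.3
grasp_force: 0.0
```

```bash
python3 - <<'E'
from h import *
print(arm.read_state()['position'])
p,P=cloud('wrist');cv2.imwrite('pics/w1.png',p[:,:,::-1])
W=P.reshape(-1,3)
for lo,hi in((32,40),(50,70)):
    q=W[(W[:,2]>lo)&(W[:,2]<hi)&(np.hypot(W[:,0]-400,W[:,1]-192)<40)]
    print(len(q), len(q) and (cv2.minEnclosingCircle(q[:,:2].astype(np.float32)),np.percentile(q,[2,98],0)))
E
```

```text
[398.92447716 189.40391871 111.78466115]
2826 (((402.0185241699219, 193.18959045410156), 25.99948501586914), array([[378.65937467, 169.21778626,  34.13117571],
       [425.32397073, 216.31370803,  37.20473625]]))
205 (((401.9082946777344, 193.19357299804688), 5.11229944229126), array([[397.68466342, 188.53583771,  51.04546089],
       [406.49176262, 197.18926405,  60.95429777]]))
```

View pics/w1.png

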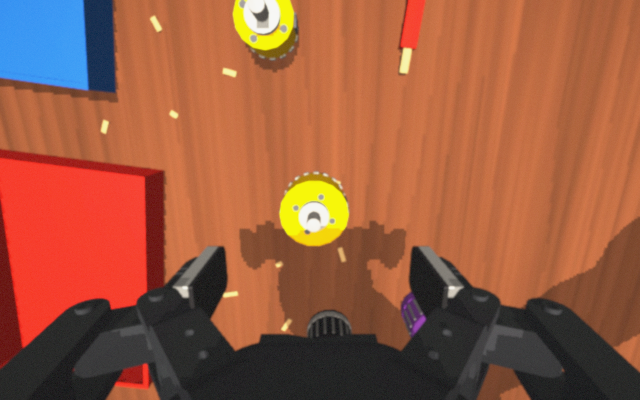

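The wrist view shows the large saw at (314,213), midway between the fingers and clear of its neighbours. The wrist and top measurements agree to 2 mm.

Call:
send_rows([
  {"gripper": -1, "x": -0.3, "y": -0.25, "z": 3, "ax": 0, "ay": 0, "az": 0},
  {"gripper": -1, "x": 0, "y": 0, "z": 3, "ax": 0, "ay": 0, "az": 0},
  {"gripper": -1, "x": 0, "y": 0, "z": 2.5, "ax": 0, "ay": 0, "az": 0},
  {"gripper": -1, "x": 0, "y": 0, "z": 1.5, "ax": 0, "ay": 0, "az": 0},
  {"gripper": -1, "x": 0, "y": 0, "z": 0.6, "ax": 0, "ay": 0, "az": 0},
])

```text
clock: 3.72
position: [399.4, 187.7, 3.3]
ee_rot: [-0.706, 0.709, 0.0, -0.003]
contact_force: [0.2, -0.7, 0.5]
gripper_width: 85.5
grasp_force: 0.0
```

Call:
send_rows([
  {"gripper": 1, "x": 0, "y": 0, "z": 0, "ax": 0, "ay": 0, "az": 0},
  {"gripper": 1, "x": 0, "y": 0, "z": 0, "ax": 0, "ay": 0, "az": 0},
  {"gripper": 1, "x": 0, "y": 0, "z": 0, "ax": 0, "ay": 0, "az": 0},
  {"gripper": 1, "x": 0, "y": 0, "z": 0, "ax": 0, "ay": 0, "az": 0},
  {"gripper": 1, "x": 0, "y": 0, "z": 0, "ax": 0, "ay": 0, "az": 0},
])

```text
clock: 4.13
position: [401.4, 190.4, 6.8]
ee_rot: [-0.706, 0.708, -0.0, 0.002]
contact_force: [0.3, -1.3, 7.0]
gripper_width: 50.3
grasp_force: 62.6
```

Call:
send_rows([
  {"gripper": 1, "x": 0, "y": 0, "z": 0, "ax": 0, "ay": 0, "az": 0},
  {"gripper": 1, "x": 0, "y": 0, "z": 0, "ax": 0, "ay": 0, "az": 0},
  {"gripper": 1, "x": 0, "y": 0, "z": 0, "ax": 0, "ay": 0, "az": 0},
  {"gripper": 1, "x": 0, "y": 0, "z": 0, "ax": 0, "ay": 0, "az": 0},
])

```text
clock: 4.47
position: [401.5, 190.4, 6.8]
ee_rot: [-0.706, 0.708, -0.0, 0.001]
contact_force: [-0.5, -1.2, 6.8]
gripper_width: 50.4
grasp_force: 62.5
```

Call:
send_rows([
  {"gripper": 1, "x": 0, "y": 0, "z": -1.5, "ax": 0, "ay": 0, "az": 0},
  {"gripper": 1, "x": 0, "y": 0, "z": -3, "ax": 0, "ay": 0, "az": 0},
  {"gripper": 1, "x": 0, "y": 0, "z": -2.5, "ax": 0, "ay": 0, "az": 0},
  {"gripper": 1, "x": -0.8, "y": -1.5, "z": 0, "ax": 0, "ay": 0, "az": 0},
  {"gripper": 1, "x": -1.6, "y": -3, "z": 0, "ax": 0, "ay": 0, "az": 0},
])

```text
clock: 4.88
position: [443.7, 212.6, 77.6]
ee_rot: [-0.706, 0.708, 0.001, 0.001]
contact_force: [0.0, 0.1, -0.4]
gripper_width: 50.5
grasp_force: 62.9
```

Call:
send_rows([
  {"gripper": 1, "x": -1.9, "y": -3.6, "z": 0, "ax": 0, "ay": 0, "az": 0},
  {"gripper": 1, "x": -1.9, "y": -3.6, "z": 0, "ax": 0, "ay": 0, "az": 0},
  {"gripper": 1, "x": -1.9, "y": -3.6, "z": 0, "ax": 0, "ay": 0, "az": 0},
  {"gripper": 1, "x": -1.7, "y": -3.6, "z": 0, "ax": 0, "ay": 0, "az": 0},
  {"gripper": 1, "x": -1.3, "y": -2.5, "z": 0, "ax": 0, "ay": 0, "az": 0},
])

```text
clock: 5.3
position: [617.7, 301.4, 75.4]
ee_rot: [-0.706, 0.708, -0.0, 0.001]
contact_force: [0.7, 0.9, -0.3]
gripper_width: 50.4
grasp_force: 62.9
```

Call:
send_rows([
  {"gripper": 1, "x": 0, "y": 0, "z": 2.5, "ax": 0, "ay": 0, "az": 0},
  {"gripper": 1, "x": 0, "y": 0, "z": 2.0, "ax": 0, "ay": 0, "az": 0},
  {"gripper": 1, "x": 0, "y": 0, "z": 1.0, "ax": 0, "ay": 0, "az": 0},
  {"gripper": 1, "x": 0, "y": 0, "z": 0.3, "ax": 0, "ay": 0, "az": 0},
  {"gripper": 1, "x": 0, "y": 0, "z": 0, "ax": 0, "ay": 0, "az": 0},
])

```text
clock: 5.72
position: [614.3, 299.7, 16.7]
ee_rot: [-0.706, 0.708, 0.0, -0.001]
contact_force: [0.4, -0.0, -1.4]
gripper_width: 50.3
grasp_force: 63.1
```

Call:
send_rows([
  {"gripper": 1, "x": 0, "y": 0, "z": 0.3, "ax": 0, "ay": 0, "az": 0},
  {"gripper": 1, "x": 0, "y": 0, "z": 0.15, "ax": 0, "ay": 0, "az": 0},
  {"gripper": 1, "x": 0, "y": 0, "z": 0.1, "ax": 0, "ay": 0, "az": 0},
  {"gripper": 1, "x": 0, "y": 0, "z": 0, "ax": 0, "ay": 0, "az": 0},
])

```text
clock: 6.05
position: [615.1, 300.4, 12.6]
ee_rot: [-0.706, 0.708, -0.0, 0.001]
contact_force: [0.3, -0.2, -2.4]
gripper_width: 50.5
grasp_force: 63.1
```

Call:
send_rows([
  {"gripper": 1, "x": 0, "y": 0, "z": 0.1, "ax": 0, "ay": 0, "az": 0},
  {"gripper": 1, "x": 0, "y": 0, "z": 0, "ax": 0, "ay": 0, "az": 0},
])

```text
clock: 6.22
position: [615.0, 300.2, 11.1]
ee_rot: [-0.706, 0.708, -0.0, 0.0]
contact_force: [-0.5, -0.2, -1.8]
gripper_width: 50.4
grasp_force: 63.1
```

Call:
send_rows([
  {"gripper": 1, "x": 0, "y": 0, "z": 0.05, "ax": 0, "ay": 0, "az": 0},
  {"gripper": 1, "x": 0, "y": 0, "z": 0, "ax": 0, "ay": 0, "az": 0},
  {"gripper": 1, "x": 0, "y": 0, "z": 0, "ax": 0, "ay": 0, "az": 0},
])

```text
clock: 6.47
position: [615.0, 300.2, 11.0]
ee_rot: [-0.706, 0.708, -0.0, 0.0]
contact_force: [-2.5, -1.4, 2.1]
gripper_width: 50.4
grasp_force: 63.4
```

Call:
send_rows([
  {"gripper": 1, "x": 0, "y": 0, "z": 0.05, "ax": 0, "ay": 0, "az": 0},
  {"gripper": 1, "x": 0, "y": 0, "z": 0, "ax": 0, "ay": 0, "az": 0},
  {"gripper": 1, "x": 0, "y": 0, "z": 0, "ax": 0, "ay": 0, "az": 0},
])

```text
clock: 6.72
position: [615.0, 300.2, 10.9]
ee_rot: [-0.706, 0.708, -0.0, 0.0]
contact_force: [-2.7, -0.1, 4.2]
gripper_width: 50.2
grasp_force: 63.7
```

Call:
send_rows([
  {"gripper": -0.5, "x": 0, "y": 0, "z": 0, "ax": 0, "ay": 0, "az": 0},
  {"gripper": -0.5, "x": 0, "y": 0, "z": 0, "ax": 0, "ay": 0, "az": 0},
  {"gripper": -0.5, "x": 0, "y": 0, "z": 0, "ax": 0, "ay": 0, "az": 0},
])

```text
clock: 6.97
position: [615.1, 300.3, 9.7]
ee_rot: [-0.706, 0.708, -0.0, 0.0]
contact_force: [0.4, -0.5, 0.5]
gripper_width: 63.9
grasp_force: 0.0
```

Call:
send_rows([
  {"gripper": -0.5, "x": 0, "y": 0, "z": -1, "ax": 0, "ay": 0, "az": 0},
  {"gripper": -0.5, "x": 0, "y": 0, "z": -3, "ax": 0, "ay": 0, "az": 0},
  {"gripper": -0.5, "x": 0, "y": 0, "z": -4, "ax": 0, "ay": 0, "az": 0},
  {"gripper": -0.5, "x": 0, "y": 0, "z": -3, "ax": 0, "ay": 0, "az": 0},
])

```text
clock: 7.3
position: [615.7, 300.4, 122.9]
ee_rot: [-0.706, 0.708, -0.001, 0.001]
contact_force: [0.9, 0.7, 0.7]
gripper_width: 64.0
grasp_force: 0.0
```

Call:
send_rows([
  {"gripper": -1, "x": 3, "y": 2.26, "z": 0, "ax": 0, "ay": 0, "az": 0},
  {"gripper": -1, "x": 3, "y": 2.26, "z": 0, "ax": 0, "ay": 0, "az": 0},
  {"gripper": -1, "x": 3, "y": 2.26, "z": 0, "ax": 0, "ay": 0, "az": 0},
  {"gripper": -1, "x": 3, "y": 2.26, "z": 0, "ax": 0, "ay": 0, "az": 0},
  {"gripper": -1, "x": 3, "y": 2.26, "z": 0, "ax": 0, "ay": 0, "az": 0},
])

```text
clock: 7.72
position: [500.5, 149.3, 120.6]
ee_rot: [-0.706, 0.708, -0.0, 0.001]
contact_force: [0.9, -0.3, 0.5]
gripper_width: 85.4
grasp_force: 0.0
```

Call:
send_rows([
  {"gripper": -1, "x": 3, "y": 2.26, "z": 0, "ax": 0, "ay": 0, "az": 0},
  {"gripper": -1, "x": 3, "y": 2.26, "z": 0, "ax": 0, "ay": 0, "az": 0},
  {"gripper": -1, "x": 3, "y": 2.26, "z": 0, "ax": 0, "ay": 0, "az": 0},
  {"gripper": -1, "x": 0, "y": 0, "z": 0, "ax": 0, "ay": 0, "az": 0},
  {"gripper": -1, "x": 0, "y": 0, "z": 0, "ax": 0, "ay": 0, "az": 0},
])

```text
clock: 8.13
position: [432.7, 59.5, 120.8]
ee_rot: [-0.706, 0.709, -0.0, 0.001]
contact_force: [1.2, 0.0, 0.2]
gripper_width: 85.4
grasp_force: 0.0
```

```bash
cat >> h.py <<'E'
def near(c,x,y,lo,hi,r=38):
    print(arm.read_state()['position'])
    p,P=cloud(c);W=P.reshape(-1,3)
    q=W[(W[:,2]>lo)&(W[:,2]<hi)&(np.hypot(W[:,0]-x,W[:,1]-y)<r)]
    print(len(q),len(q) and (cv2.minEnclosingCircle(q[:,:2].astype(np.float32)),np.percentile(q,[2,98],0).round(1).tolist()))
    return p
E
python3 -c "
from h import *
near('wrist',432,60,32,40)"
```

```text
[432.67424344  59.48383103 120.84830838]
1213 (((435.6213073730469, 63.493160247802734), 19.52062225341797), [[418.0, 44.9, 33.8], [453.4, 80.9, 37.6]])
```

Call:
send_rows([
  {"gripper": -1, "x": -0.3, "y": -0.2, "z": 3, "ax": 0, "ay": 0, "az": 0},
  {"gripper": -1, "x": 0, "y": 0, "z": 3.5, "ax": 0, "ay": 0, "az": 0},
  {"gripper": -1, "x": 0, "y": 0, "z": 2.6, "ax": 0, "ay": 0, "az": 0},
  {"gripper": -1, "x": 0, "y": 0, "z": 1.5, "ax": 0, "ay": 0, "az": 0},
  {"gripper": -1, "x": 0, "y": 0, "z": 0.8, "ax": 0, "ay": 0, "az": 0},
])

```text
clock: 8.6
position: [435.6, 64.3, 3.8]
ee_rot: [-0.706, 0.708, 0.0, -0.001]
contact_force: [-0.5, -0.0, -0.1]
gripper_width: 85.4
grasp_force: 0.0
```

Call:
send_rows([
  {"gripper": 1, "x": 0, "y": 0, "z": 0, "ax": 0, "ay": 0, "az": 0},
  {"gripper": 1, "x": 0, "y": 0, "z": 0, "ax": 0, "ay": 0, "az": 0},
  {"gripper": 1, "x": 0, "y": 0, "z": 0, "ax": 0, "ay": 0, "az": 0},
  {"gripper": 1, "x": 0, "y": 0, "z": 0, "ax": 0, "ay": 0, "az": 0},
  {"gripper": 1, "x": 0, "y": 0, "z": 0, "ax": 0, "ay": 0, "az": 0},
])

```text
clock: 9.02
position: [436.5, 64.3, 7.2]
ee_rot: [-0.706, 0.708, -0.001, 0.002]
contact_force: [-1.2, 0.2, 4.4]
gripper_width: 37.5
grasp_force: 59.9
```

Call:
send_rows([
  {"gripper": 1, "x": 0, "y": 0, "z": 0, "ax": 0, "ay": 0, "az": 0},
  {"gripper": 1, "x": 0, "y": 0, "z": 0, "ax": 0, "ay": 0, "az": 0},
  {"gripper": 1, "x": 0, "y": 0, "z": 0, "ax": 0, "ay": 0, "az": 0},
])

```text
clock: 9.27
position: [436.5, 64.3, 7.2]
ee_rot: [-0.706, 0.708, -0.001, 0.002]
contact_force: [-0.6, 0.6, 6.5]
gripper_width: 37.2
grasp_force: 59.9
```

Call:
send_rows([
  {"gripper": 1, "x": 0, "y": 0, "z": -1.5, "ax": 0, "ay": 0, "az": 0},
  {"gripper": 1, "x": 0, "y": 0, "z": -3, "ax": 0, "ay": 0, "az": 0},
  {"gripper": 1, "x": 0, "y": 0, "z": -2.5, "ax": 0, "ay": 0, "az": 0},
  {"gripper": 1, "x": -1.2, "y": -1.3, "z": 0, "ax": 0, "ay": 0, "az": 0},
  {"gripper": 1, "x": -2.4, "y": -2.7, "z": 0, "ax": 0, "ay": 0, "az": 0},
])

```text
clock: 9.68
position: [473.5, 98.2, 78.0]
ee_rot: [-0.705, 0.709, 0.0, 0.001]
contact_force: [0.2, -0.3, -1.0]
gripper_width: 37.4
grasp_force: 60.3
```

Call:
send_rows([
  {"gripper": 1, "x": -2.6, "y": -3, "z": 0, "ax": 0, "ay": 0, "az": 0},
  {"gripper": 1, "x": -2.6, "y": -3, "z": 0, "ax": 0, "ay": 0, "az": 0},
  {"gripper": 1, "x": -2.6, "y": -3, "z": 0, "ax": 0, "ay": 0, "az": 0},
  {"gripper": 1, "x": -2.2, "y": -2.5, "z": 0, "ax": 0, "ay": 0, "az": 0},
  {"gripper": 1, "x": -1.2, "y": -1.3, "z": 0, "ax": 0, "ay": 0, "az": 0},
])

```text
clock: 10.1
position: [606.8, 213.8, 76.1]
ee_rot: [-0.706, 0.708, -0.001, 0.002]
contact_force: [-0.4, 0.6, -0.1]
gripper_width: 37.7
grasp_force: 60.3
```

Call:
send_rows([
  {"gripper": 1, "x": 0, "y": 0, "z": 2.5, "ax": 0, "ay": 0, "az": 0},
  {"gripper": 1, "x": 0, "y": 0, "z": 2.2, "ax": 0, "ay": 0, "az": 0},
  {"gripper": 1, "x": 0, "y": 0, "z": 1.0, "ax": 0, "ay": 0, "az": 0},
  {"gripper": 1, "x": 0, "y": 0, "z": 0.4, "ax": 0, "ay": 0, "az": 0},
  {"gripper": 1, "x": 0, "y": 0, "z": 0, "ax": 0, "ay": 0, "az": 0},
])

```text
clock: 10.52
position: [603.4, 210.7, 14.2]
ee_rot: [-0.706, 0.708, 0.0, -0.001]
contact_force: [-0.6, 0.4, -0.1]
gripper_width: 37.7
grasp_force: 60.4
```

Call:
send_rows([
  {"gripper": 1, "x": 0, "y": 0, "z": 0.1, "ax": 0, "ay": 0, "az": 0},
  {"gripper": 1, "x": 0, "y": 0, "z": 0.05, "ax": 0, "ay": 0, "az": 0},
  {"gripper": 1, "x": 0, "y": 0, "z": 0, "ax": 0, "ay": 0, "az": 0},
  {"gripper": 1, "x": 0, "y": 0, "z": 0, "ax": 0, "ay": 0, "az": 0},
])

```text
clock: 10.85
position: [604.3, 211.4, 14.4]
ee_rot: [-0.706, 0.708, -0.0, 0.001]
contact_force: [-0.1, 0.2, -1.1]
gripper_width: 37.7
grasp_force: 60.4
```

Call:
send_rows([
  {"gripper": 1, "x": 0, "y": 0, "z": 0.2, "ax": 0, "ay": 0, "az": 0},
  {"gripper": 1, "x": 0, "y": 0, "z": 0, "ax": 0, "ay": 0, "az": 0},
  {"gripper": 1, "x": 0, "y": 0, "z": 0.07, "ax": 0, "ay": 0, "az": 0},
  {"gripper": 1, "x": 0, "y": 0, "z": 0, "ax": 0, "ay": 0, "az": 0},
])

```text
clock: 11.18
position: [603.8, 211.2, 11.3]
ee_rot: [-0.706, 0.708, -0.0, -0.0]
contact_force: [-3.3, -1.0, 3.9]
gripper_width: 37.4
grasp_force: 60.8
```

Call:
send_rows([
  {"gripper": 1, "x": 0, "y": 0, "z": 0.06, "ax": 0, "ay": 0, "az": 0},
  {"gripper": 1, "x": 0, "y": 0, "z": 0, "ax": 0, "ay": 0, "az": 0},
  {"gripper": 1, "x": 0, "y": 0, "z": 0, "ax": 0, "ay": 0, "az": 0},
])

```text
clock: 11.43
position: [603.8, 211.2, 11.3]
ee_rot: [-0.706, 0.708, -0.0, -0.0]
contact_force: [-3.3, -0.8, 6.7]
gripper_width: 37.8
grasp_force: 61.2
```

Call:
send_rows([
  {"gripper": -0.25, "x": 0, "y": 0, "z": 0, "ax": 0, "ay": 0, "az": 0},
  {"gripper": -0.25, "x": 0, "y": 0, "z": 0, "ax": 0, "ay": 0, "az": 0},
  {"gripper": -0.25, "x": 0, "y": 0, "z": 0, "ax": 0, "ay": 0, "az": 0},
])

```text
clock: 11.68
position: [604.0, 211.3, 9.8]
ee_rot: [-0.706, 0.708, -0.0, 0.0]
contact_force: [0.4, 0.4, -1.0]
gripper_width: 53.8
grasp_force: 0.0
```

Call:
send_rows([
  {"gripper": -0.25, "x": 0, "y": 0, "z": -1, "ax": 0, "ay": 0, "az": 0},
  {"gripper": -0.25, "x": 0, "y": 0, "z": -3, "ax": 0, "ay": 0, "az": 0},
  {"gripper": -0.25, "x": 0, "y": 0, "z": -4, "ax": 0, "ay": 0, "az": 0},
  {"gripper": -0.25, "x": 0, "y": 0, "z": -3, "ax": 0, "ay": 0, "az": 0},
])

```text
clock: 12.02
position: [604.6, 211.3, 122.9]
ee_rot: [-0.706, 0.708, -0.001, 0.001]
contact_force: [1.2, 0.4, 1.8]
gripper_width: 53.5
grasp_force: 0.0
```

Call:
send_rows([
  {"gripper": -1, "x": 3.52, "y": 1.96, "z": 0, "ax": 0, "ay": 0, "az": 0},
  {"gripper": -1, "x": 3.52, "y": 1.96, "z": 0, "ax": 0, "ay": 0, "az": 0},
  {"gripper": -1, "x": 3.52, "y": 1.96, "z": 0, "ax": 0, "ay": 0, "az": 0},
  {"gripper": -1, "x": 3.52, "y": 1.96, "z": 0, "ax": 0, "ay": 0, "az": 0},
  {"gripper": -1, "x": 3.52, "y": 1.96, "z": 0, "ax": 0, "ay": 0, "az": 0},
])

```text
clock: 12.43
position: [504.3, 34.2, 120.8]
ee_rot: [-0.706, 0.708, -0.0, 0.001]
contact_force: [0.2, -0.2, -0.0]
gripper_width: 85.0
grasp_force: 0.0
```

Call:
send_rows([
  {"gripper": -1, "x": 3.52, "y": 1.96, "z": 0, "ax": 0, "ay": 0, "az": 0},
  {"gripper": -1, "x": 3.52, "y": 1.96, "z": 0, "ax": 0, "ay": 0, "az": 0},
  {"gripper": -1, "x": 3.52, "y": 1.96, "z": 0, "ax": 0, "ay": 0, "az": 0},
  {"gripper": -1, "x": 0, "y": 0, "z": 0, "ax": 0, "ay": 0, "az": 0},
  {"gripper": -1, "x": 0, "y": 0, "z": 0, "ax": 0, "ay": 0, "az": 0},
])

```text
clock: 12.85
position: [445.4, -71.5, 120.8]
ee_rot: [-0.705, 0.709, -0.0, 0.0]
contact_force: [1.0, 0.2, 0.0]
gripper_width: 85.5
grasp_force: 0.0
```

```bash
python3 -c "
from h import *
near('wrist',445,-73,18,35)
p,P=cloud('top');cv2.imwrite('pics/t2.png',cv2.resize(p[70:290,130:530],None,fx=2,fy=2)[:,:,::-1])"
```

```text
[445.38031826 -71.48539904 120.80171745]
3123 (((448.54620361328125, -70.79610443115234), 26.93227767944336), [[424.7, -95.8, 21.7], [472.3, -47.5, 25.4]])
```

View pics/t2.png

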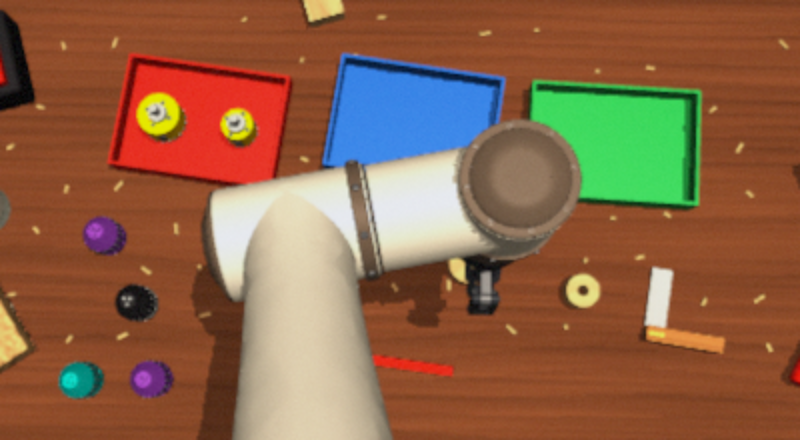

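Both saws stand in the red tray, at (160,116) and (237,125). Next is the large wheel.

Call:
send_rows([
  {"gripper": -1, "x": 0, "y": -0.25, "z": 3, "ax": 0, "ay": 0, "az": 0},
  {"gripper": -1, "x": 0, "y": 0, "z": 3.5, "ax": 0, "ay": 0, "az": 0},
  {"gripper": -1, "x": 0, "y": 0, "z": 2.8, "ax": 0, "ay": 0, "az": 0},
  {"gripper": -1, "x": 0, "y": 0, "z": 1.5, "ax": 0, "ay": 0, "az": 0},
  {"gripper": -1, "x": 0, "y": 0, "z": 0.8, "ax": 0, "ay": 0, "az": 0},
])

```text
clock: 13.37
position: [448.4, -69.0, 1.8]
ee_rot: [-0.707, 0.708, 0.001, -0.002]
contact_force: [-0.4, 0.7, -0.0]
gripper_width: 85.3
grasp_force: 0.0
```

Call:
send_rows([
  {"gripper": 1, "x": 0, "y": 0, "z": 0, "ax": 0, "ay": 0, "az": 0},
  {"gripper": 1, "x": 0, "y": 0, "z": 0, "ax": 0, "ay": 0, "az": 0},
  {"gripper": 1, "x": 0, "y": 0, "z": 0, "ax": 0, "ay": 0, "az": 0},
  {"gripper": 1, "x": 0, "y": 0, "z": 0, "ax": 0, "ay": 0, "az": 0},
  {"gripper": 1, "x": 0, "y": 0, "z": 0, "ax": 0, "ay": 0, "az": 0},
])

```text
clock: 13.78
position: [450.2, -69.5, 5.6]
ee_rot: [-0.706, 0.708, -0.001, 0.002]
contact_force: [-0.1, 2.5, 6.2]
gripper_width: 52.1
grasp_force: 62.8
```

Call:
send_rows([
  {"gripper": 1, "x": 0, "y": 0, "z": 0, "ax": 0, "ay": 0, "az": 0},
  {"gripper": 1, "x": 0, "y": 0, "z": 0, "ax": 0, "ay": 0, "az": 0},
  {"gripper": 1, "x": 0, "y": 0, "z": 0, "ax": 0, "ay": 0, "az": 0},
])

```text
clock: 14.03
position: [450.2, -69.5, 5.6]
ee_rot: [-0.706, 0.708, -0.001, 0.002]
contact_force: [-1.8, 2.1, 6.3]
gripper_width: 51.9
grasp_force: 62.9
```

Call:
send_rows([
  {"gripper": 1, "x": 0, "y": 0, "z": -1.5, "ax": 0, "ay": 0, "az": 0},
  {"gripper": 1, "x": 0, "y": 0, "z": -3, "ax": 0, "ay": 0, "az": 0},
  {"gripper": 1, "x": 0, "y": 0, "z": -2.5, "ax": 0, "ay": 0, "az": 0},
  {"gripper": 1, "x": -0.8, "y": -1.3, "z": 0, "ax": 0, "ay": 0, "az": 0},
  {"gripper": 1, "x": -1.7, "y": -2.7, "z": 0, "ax": 0, "ay": 0, "az": 0},
])

```text
clock: 14.45
position: [487.3, -45.8, 76.4]
ee_rot: [-0.705, 0.709, -0.0, 0.001]
contact_force: [0.0, -1.1, -0.6]
gripper_width: 51.8
grasp_force: 63.0
```

Call:
send_rows([
  {"gripper": 1, "x": -2.2, "y": -3.3, "z": 0, "ax": 0, "ay": 0, "az": 0},
  {"gripper": 1, "x": -2.2, "y": -3.3, "z": 0, "ax": 0, "ay": 0, "az": 0},
  {"gripper": 1, "x": -2.2, "y": -3.3, "z": 0, "ax": 0, "ay": 0, "az": 0},
  {"gripper": 1, "x": -1.3, "y": -2, "z": 0, "ax": 0, "ay": 0, "az": 0},
  {"gripper": 1, "x": -0.65, "y": -1, "z": 0, "ax": 0, "ay": 0, "az": 0},
])

```text
clock: 14.87
position: [621.2, 42.1, 74.5]
ee_rot: [-0.707, 0.708, -0.001, 0.001]
contact_force: [-0.0, 0.2, -0.2]
gripper_width: 51.8
grasp_force: 63.0
```

Call:
send_rows([
  {"gripper": 1, "x": 0, "y": 0, "z": 2.5, "ax": 0, "ay": 0, "az": 0},
  {"gripper": 1, "x": 0, "y": 0, "z": 2.2, "ax": 0, "ay": 0, "az": 0},
  {"gripper": 1, "x": 0, "y": 0, "z": 1.0, "ax": 0, "ay": 0, "az": 0},
  {"gripper": 1, "x": 0, "y": 0, "z": 0.4, "ax": 0, "ay": 0, "az": 0},
  {"gripper": 1, "x": 0, "y": 0, "z": 0, "ax": 0, "ay": 0, "az": 0},
])

```text
clock: 15.28
position: [617.6, 39.7, 12.5]
ee_rot: [-0.706, 0.708, 0.0, -0.001]
contact_force: [0.4, -0.1, -0.6]
gripper_width: 52.4
grasp_force: 63.0
```

Call:
send_rows([
  {"gripper": 1, "x": 0, "y": 0, "z": 0.1, "ax": 0, "ay": 0, "az": 0},
  {"gripper": 1, "x": 0, "y": 0, "z": 0, "ax": 0, "ay": 0, "az": 0},
  {"gripper": 1, "x": 0, "y": 0, "z": 0, "ax": 0, "ay": 0, "az": 0},
])

```text
clock: 15.53
position: [618.8, 40.2, 13.4]
ee_rot: [-0.706, 0.708, -0.001, 0.001]
contact_force: [0.8, 0.9, -1.4]
gripper_width: 51.7
grasp_force: 63.0
```

Call:
send_rows([
  {"gripper": 1, "x": 0, "y": 0, "z": 0.25, "ax": 0, "ay": 0, "az": 0},
  {"gripper": 1, "x": 0, "y": 0, "z": 0, "ax": 0, "ay": 0, "az": 0},
  {"gripper": 1, "x": 0, "y": 0, "z": 0.07, "ax": 0, "ay": 0, "az": 0},
  {"gripper": 1, "x": 0, "y": 0, "z": 0, "ax": 0, "ay": 0, "az": 0},
])

```text
clock: 15.87
position: [618.1, 40.1, 9.7]
ee_rot: [-0.706, 0.708, -0.0, 0.0]
contact_force: [-2.2, 0.8, 4.1]
gripper_width: 52.1
grasp_force: 63.4
```

Call:
send_rows([
  {"gripper": 1, "x": 0, "y": 0, "z": 0.06, "ax": 0, "ay": 0, "az": 0},
  {"gripper": 1, "x": 0, "y": 0, "z": 0, "ax": 0, "ay": 0, "az": 0},
  {"gripper": 1, "x": 0, "y": 0, "z": 0, "ax": 0, "ay": 0, "az": 0},
])

```text
clock: 16.12
position: [618.1, 40.1, 9.6]
ee_rot: [-0.706, 0.708, -0.0, 0.0]
contact_force: [-3.4, -0.1, 8.0]
gripper_width: 51.9
grasp_force: 63.7
```

Call:
send_rows([
  {"gripper": -0.55, "x": 0, "y": 0, "z": 0, "ax": 0, "ay": 0, "az": 0},
  {"gripper": -0.55, "x": 0, "y": 0, "z": 0, "ax": 0, "ay": 0, "az": 0},
  {"gripper": -0.55, "x": 0, "y": 0, "z": 0, "ax": 0, "ay": 0, "az": 0},
])

```text
clock: 16.37
position: [618.0, 40.1, 8.0]
ee_rot: [-0.706, 0.708, 0.0, 0.0]
contact_force: [-0.6, -0.2, 0.1]
gripper_width: 66.5
grasp_force: 0.0
```

Call:
send_rows([
  {"gripper": -0.55, "x": 0, "y": 0, "z": -1, "ax": 0, "ay": 0, "az": 0},
  {"gripper": -0.55, "x": 0, "y": 0, "z": -3, "ax": 0, "ay": 0, "az": 0},
  {"gripper": -0.55, "x": 0, "y": 0, "z": -4, "ax": 0, "ay": 0, "az": 0},
  {"gripper": -0.55, "x": 0, "y": 0, "z": -3, "ax": 0, "ay": 0, "az": 0},
])

```text
clock: 16.7
position: [618.7, 40.0, 121.0]
ee_rot: [-0.706, 0.708, -0.001, 0.0]
contact_force: [0.7, 1.3, 0.6]
gripper_width: 66.1
grasp_force: 0.0
```

Call:
send_rows([
  {"gripper": -1, "x": 3.04, "y": 2.53, "z": 0, "ax": 0, "ay": 0, "az": 0},
  {"gripper": -1, "x": 3.04, "y": 2.53, "z": 0, "ax": 0, "ay": 0, "az": 0},
  {"gripper": -1, "x": 3.04, "y": 2.53, "z": 0, "ax": 0, "ay": 0, "az": 0},
  {"gripper": -1, "x": 3.04, "y": 2.53, "z": 0, "ax": 0, "ay": 0, "az": 0},
  {"gripper": -1, "x": 3.04, "y": 2.53, "z": 0, "ax": 0, "ay": 0, "az": 0},
])

```text
clock: 17.12
position: [489.8, -112.6, 118.9]
ee_rot: [-0.706, 0.708, -0.0, 0.0]
contact_force: [0.2, -0.7, 1.2]
gripper_width: 85.3
grasp_force: 0.0
```

Call:
send_rows([
  {"gripper": -1, "x": 3.04, "y": 2.53, "z": 0, "ax": 0, "ay": 0, "az": 0},
  {"gripper": -1, "x": 3.04, "y": 2.53, "z": 0, "ax": 0, "ay": 0, "az": 0},
  {"gripper": -1, "x": 3.04, "y": 2.53, "z": 0, "ax": 0, "ay": 0, "az": 0},
  {"gripper": -1, "x": 0, "y": 0, "z": 0, "ax": 0, "ay": 0, "az": 0},
  {"gripper": -1, "x": 0, "y": 0, "z": 0, "ax": 0, "ay": 0, "az": 0},
])

```text
clock: 17.53
position: [413.8, -203.9, 119.0]
ee_rot: [-0.705, 0.709, -0.0, 0.0]
contact_force: [1.1, -0.4, -0.4]
gripper_width: 85.4
grasp_force: 0.0
```

```bash
python3 -c "
from h import *
near('wrist',415,-203,18,35)"
```

```text
[ 413.82026394 -203.89533951  118.95400735]
1683 (((416.2913513183594, -202.80459594726562), 19.96262550354004), [[399.0, -221.3, 20.5], [433.9, -185.7, 25.3]])
```

Call:
send_rows([
  {"gripper": -1, "x": -0.1, "y": -0.2, "z": 3, "ax": 0, "ay": 0, "az": 0},
  {"gripper": -1, "x": 0, "y": 0, "z": 3.5, "ax": 0, "ay": 0, "az": 0},
  {"gripper": -1, "x": 0, "y": 0, "z": 2.6, "ax": 0, "ay": 0, "az": 0},
  {"gripper": -1, "x": 0, "y": 0, "z": 1.5, "ax": 0, "ay": 0, "az": 0},
  {"gripper": -1, "x": 0, "y": 0, "z": 0.7, "ax": 0, "ay": 0, "az": 0},
])

```text
clock: 18.0
position: [416.8, -200.5, 3.1]
ee_rot: [-0.707, 0.707, 0.001, -0.001]
contact_force: [-0.4, 0.1, 0.6]
gripper_width: 85.7
grasp_force: 0.0
```

Call:
send_rows([
  {"gripper": 1, "x": 0, "y": 0, "z": 0, "ax": 0, "ay": 0, "az": 0},
  {"gripper": 1, "x": 0, "y": 0, "z": 0, "ax": 0, "ay": 0, "az": 0},
  {"gripper": 1, "x": 0, "y": 0, "z": 0, "ax": 0, "ay": 0, "az": 0},
  {"gripper": 1, "x": 0, "y": 0, "z": 0, "ax": 0, "ay": 0, "az": 0},
  {"gripper": 1, "x": 0, "y": 0, "z": 0, "ax": 0, "ay": 0, "az": 0},
])

```text
clock: 18.42
position: [418.2, -201.6, 6.9]
ee_rot: [-0.706, 0.708, -0.001, 0.001]
contact_force: [-0.9, 1.8, 3.8]
gripper_width: 38.1
grasp_force: 59.6
```

Call:
send_rows([
  {"gripper": 1, "x": 0, "y": 0, "z": 0, "ax": 0, "ay": 0, "az": 0},
  {"gripper": 1, "x": 0, "y": 0, "z": 0, "ax": 0, "ay": 0, "az": 0},
  {"gripper": 1, "x": 0, "y": 0, "z": 0, "ax": 0, "ay": 0, "az": 0},
])

```text
clock: 18.67
position: [418.2, -201.6, 6.9]
ee_rot: [-0.706, 0.708, -0.001, 0.001]
contact_force: [-1.1, 1.4, 5.9]
gripper_width: 37.9
grasp_force: 59.7
```

Call:
send_rows([
  {"gripper": 1, "x": 0, "y": 0, "z": -1.5, "ax": 0, "ay": 0, "az": 0},
  {"gripper": 1, "x": 0, "y": 0, "z": -3, "ax": 0, "ay": 0, "az": 0},
  {"gripper": 1, "x": 0, "y": 0, "z": -2.5, "ax": 0, "ay": 0, "az": 0},
  {"gripper": 1, "x": -0.9, "y": -1.1, "z": 0, "ax": 0, "ay": 0, "az": 0},
  {"gripper": 1, "x": -2, "y": -2.5, "z": 0, "ax": 0, "ay": 0, "az": 0},
])

```text
clock: 19.08
position: [452.2, -173.3, 77.5]
ee_rot: [-0.705, 0.71, -0.001, 0.001]
contact_force: [0.6, -0.2, -0.3]
gripper_width: 37.8
grasp_force: 60.3
```

Call:
send_rows([
  {"gripper": 1, "x": -2.5, "y": -3, "z": 0, "ax": 0, "ay": 0, "az": 0},
  {"gripper": 1, "x": -2.5, "y": -3, "z": 0, "ax": 0, "ay": 0, "az": 0},
  {"gripper": 1, "x": -2.5, "y": -3, "z": 0, "ax": 0, "ay": 0, "az": 0},
  {"gripper": 1, "x": -2.5, "y": -3, "z": 0, "ax": 0, "ay": 0, "az": 0},
  {"gripper": 1, "x": -1.7, "y": -2.1, "z": 0, "ax": 0, "ay": 0, "az": 0},
])

```text
clock: 19.5
position: [597.2, -53.5, 75.7]
ee_rot: [-0.707, 0.708, -0.001, 0.001]
contact_force: [0.3, -1.0, -0.5]
gripper_width: 37.7
grasp_force: 60.3
```

Call:
send_rows([
  {"gripper": 1, "x": -0.8, "y": -1.1, "z": 0, "ax": 0, "ay": 0, "az": 0},
  {"gripper": 1, "x": 0, "y": 0, "z": 2.5, "ax": 0, "ay": 0, "az": 0},
  {"gripper": 1, "x": 0, "y": 0, "z": 2.2, "ax": 0, "ay": 0, "az": 0},
  {"gripper": 1, "x": 0, "y": 0, "z": 1.0, "ax": 0, "ay": 0, "az": 0},
  {"gripper": 1, "x": 0, "y": 0, "z": 0.4, "ax": 0, "ay": 0, "az": 0},
])

```text
clock: 19.92
position: [604.0, -48.1, 12.2]
ee_rot: [-0.706, 0.708, 0.001, -0.002]
contact_force: [-0.2, -0.1, 0.0]
gripper_width: 37.9
grasp_force: 60.3
```

Call:
send_rows([
  {"gripper": 1, "x": 0, "y": 0, "z": 0.1, "ax": 0, "ay": 0, "az": 0},
  {"gripper": 1, "x": 0, "y": 0, "z": 0, "ax": 0, "ay": 0, "az": 0},
  {"gripper": 1, "x": 0, "y": 0, "z": 0, "ax": 0, "ay": 0, "az": 0},
])

```text
clock: 20.17
position: [606.3, -48.1, 14.5]
ee_rot: [-0.706, 0.708, -0.001, 0.001]
contact_force: [0.3, 0.1, 0.9]
gripper_width: 38.2
grasp_force: 60.3
```

Call:
send_rows([
  {"gripper": 1, "x": 0, "y": 0, "z": 0.25, "ax": 0, "ay": 0, "az": 0},
  {"gripper": 1, "x": 0, "y": 0, "z": 0, "ax": 0, "ay": 0, "az": 0},
  {"gripper": 1, "x": 0, "y": 0, "z": 0.07, "ax": 0, "ay": 0, "az": 0},
  {"gripper": 1, "x": 0, "y": 0, "z": 0, "ax": 0, "ay": 0, "az": 0},
])

```text
clock: 20.5
position: [605.6, -48.2, 11.0]
ee_rot: [-0.706, 0.708, -0.0, 0.0]
contact_force: [-0.7, -0.2, 4.4]
gripper_width: 38.1
grasp_force: 60.7
```

Call:
send_rows([
  {"gripper": 1, "x": 0, "y": 0, "z": 0.06, "ax": 0, "ay": 0, "az": 0},
  {"gripper": 1, "x": 0, "y": 0, "z": 0, "ax": 0, "ay": 0, "az": 0},
  {"gripper": 1, "x": 0, "y": 0, "z": 0, "ax": 0, "ay": 0, "az": 0},
])

```text
clock: 20.75
position: [605.7, -48.1, 11.0]
ee_rot: [-0.706, 0.708, -0.0, 0.0]
contact_force: [-2.4, 0.9, 7.8]
gripper_width: 37.7
grasp_force: 61.1
```

Call:
send_rows([
  {"gripper": -0.25, "x": 0, "y": 0, "z": 0, "ax": 0, "ay": 0, "az": 0},
  {"gripper": -0.25, "x": 0, "y": 0, "z": 0, "ax": 0, "ay": 0, "az": 0},
  {"gripper": -0.25, "x": 0, "y": 0, "z": 0, "ax": 0, "ay": 0, "az": 0},
])

```text
clock: 21.0
position: [605.3, -48.1, 9.2]
ee_rot: [-0.706, 0.708, 0.0, -0.0]
contact_force: [-0.5, 0.5, -0.1]
gripper_width: 53.6
grasp_force: 0.0
```

Call:
send_rows([
  {"gripper": -0.25, "x": 0, "y": 0, "z": -1, "ax": 0, "ay": 0, "az": 0},
  {"gripper": -0.25, "x": 0, "y": 0, "z": -3, "ax": 0, "ay": 0, "az": 0},
  {"gripper": -0.25, "x": 0, "y": 0, "z": -4, "ax": 0, "ay": 0, "az": 0},
  {"gripper": -0.25, "x": 0, "y": 0, "z": -3, "ax": 0, "ay": 0, "az": 0},
])

```text
clock: 21.33
position: [606.0, -48.2, 122.2]
ee_rot: [-0.706, 0.708, -0.001, 0.0]
contact_force: [2.4, 0.4, 0.5]
gripper_width: 53.3
grasp_force: 0.0
```

Call:
send_rows([
  {"gripper": -0.6, "x": -3.36, "y": 1.98, "z": 0, "ax": 0, "ay": 0, "az": 0},
  {"gripper": -0.6, "x": -3.36, "y": 1.98, "z": 0, "ax": 0, "ay": 0, "az": 0},
  {"gripper": -0.6, "x": -3.36, "y": 1.98, "z": 0, "ax": 0, "ay": 0, "az": 0},
  {"gripper": -0.6, "x": -3.36, "y": 1.98, "z": 0, "ax": 0, "ay": 0, "az": 0},
  {"gripper": -0.6, "x": -3.36, "y": 1.98, "z": 0, "ax": 0, "ay": 0, "az": 0},
])

```text
clock: 21.75
position: [505.9, 121.4, 120.2]
ee_rot: [-0.706, 0.708, -0.0, 0.0]
contact_force: [-0.1, 0.9, 0.1]
gripper_width: 68.3
grasp_force: 0.0
```

Call:
send_rows([
  {"gripper": -0.6, "x": -3.36, "y": 1.98, "z": 0, "ax": 0, "ay": 0, "az": 0},
  {"gripper": -0.6, "x": -3.36, "y": 1.98, "z": 0, "ax": 0, "ay": 0, "az": 0},
  {"gripper": -0.6, "x": -3.36, "y": 1.98, "z": 0, "ax": 0, "ay": 0, "az": 0},
  {"gripper": -0.6, "x": -3.36, "y": 1.98, "z": 0, "ax": 0, "ay": 0, "az": 0},
  {"gripper": -0.6, "x": -3.36, "y": 1.98, "z": 0, "ax": 0, "ay": 0, "az": 0},
])

```text
clock: 22.17
position: [407.2, 290.0, 120.2]
ee_rot: [-0.706, 0.708, 0.0, 0.001]
contact_force: [1.4, 0.7, 0.0]
gripper_width: 68.5
grasp_force: 0.0
```

Call:
send_rows([
  {"gripper": -0.6, "x": -3.36, "y": 1.98, "z": 0, "ax": 0, "ay": 0, "az": 0},
  {"gripper": -0.6, "x": 0, "y": 0, "z": 0, "ax": 0, "ay": 0, "az": 0},
  {"gripper": -0.6, "x": 0, "y": 0, "z": 0, "ax": 0, "ay": 0, "az": 0},
])

```text
clock: 22.42
position: [387.8, 324.0, 120.0]
ee_rot: [0.707, -0.707, -0.0, -0.0]
contact_force: [-0.3, -0.1, 0.3]
gripper_width: 68.5
grasp_force: 0.0
```

```bash
python3 -c "
from h import *
p=near('wrist',387,321,25,70,32)
cv2.imwrite('pics/w3.png',p[:,:,::-1])"
```

```text
[387.75056926 323.99370724 119.98187762]
2310 (((389.6290588378906, 321.2132873535156), 21.581764221191406), [[370.8, 301.1, 28.9], [408.1, 337.0, 57.6]])
```

View pics/w3.png

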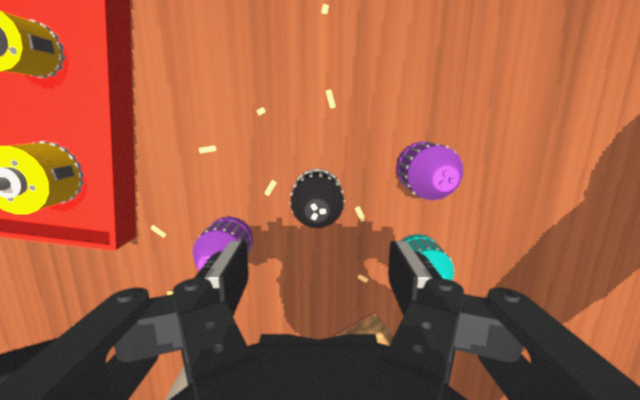

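The chuck, black with white jaw tips, is at (317,198) between the fingers. The purple and turquoise decoys sit clear of the finger paths.

Call:
send_rows([
  {"gripper": -0.6, "x": 0.2, "y": -0.15, "z": 3, "ax": 0, "ay": 0, "az": 0},
  {"gripper": -0.6, "x": 0, "y": 0, "z": 3.4, "ax": 0, "ay": 0, "az": 0},
  {"gripper": -0.6, "x": 0, "y": 0, "z": 2.6, "ax": 0, "ay": 0, "az": 0},
  {"gripper": -0.6, "x": 0, "y": 0, "z": 1.5, "ax": 0, "ay": 0, "az": 0},
  {"gripper": -0.6, "x": 0, "y": 0, "z": 0.7, "ax": 0, "ay": 0, "az": 0},
])

```text
clock: 22.88
position: [390.0, 317.4, 5.2]
ee_rot: [-0.705, 0.709, -0.0, -0.002]
contact_force: [-0.4, -0.9, 1.3]
gripper_width: 68.6
grasp_force: 0.0
```

Call:
send_rows([
  {"gripper": 1, "x": 0, "y": 0, "z": 0, "ax": 0, "ay": 0, "az": 0},
  {"gripper": 1, "x": 0, "y": 0, "z": 0, "ax": 0, "ay": 0, "az": 0},
  {"gripper": 1, "x": 0, "y": 0, "z": 0, "ax": 0, "ay": 0, "az": 0},
  {"gripper": 1, "x": 0, "y": 0, "z": 0, "ax": 0, "ay": 0, "az": 0},
  {"gripper": 1, "x": 0, "y": 0, "z": 0, "ax": 0, "ay": 0, "az": 0},
])

```text
clock: 23.3
position: [390.7, 320.5, 8.5]
ee_rot: [-0.706, 0.708, 0.0, 0.001]
contact_force: [1.8, -0.6, 1.7]
gripper_width: 40.0
grasp_force: 61.2
```

Call:
send_rows([
  {"gripper": 1, "x": 0, "y": 0, "z": 0, "ax": 0, "ay": 0, "az": 0},
  {"gripper": 1, "x": 0, "y": 0, "z": 0, "ax": 0, "ay": 0, "az": 0},
  {"gripper": 1, "x": 0, "y": 0, "z": 0, "ax": 0, "ay": 0, "az": 0},
])

```text
clock: 23.55
position: [390.7, 320.5, 8.5]
ee_rot: [-0.706, 0.708, -0.0, 0.001]
contact_force: [1.1, -2.7, 5.6]
gripper_width: 40.1
grasp_force: 61.7
```

Call:
send_rows([
  {"gripper": 1, "x": 0, "y": 0, "z": -1.5, "ax": 0, "ay": 0, "az": 0},
  {"gripper": 1, "x": 0, "y": 0, "z": -3, "ax": 0, "ay": 0, "az": 0},
  {"gripper": 1, "x": 0, "y": 0, "z": -3.5, "ax": 0, "ay": 0, "az": 0},
  {"gripper": 1, "x": 1.5, "y": -0.53, "z": 0, "ax": 0, "ay": 0, "az": 0},
  {"gripper": 1, "x": 2.8, "y": -1, "z": 0, "ax": 0, "ay": 0, "az": 0},
])

```text
clock: 23.97
position: [406.3, 280.4, 89.6]
ee_rot: [0.707, -0.707, -0.001, -0.004]
contact_force: [0.8, -0.9, -4.5]
gripper_width: 40.1
grasp_force: 61.7
```

Call:
send_rows([
  {"gripper": 1, "x": 3.7, "y": -1.315, "z": 0, "ax": 0, "ay": 0, "az": 0},
  {"gripper": 1, "x": 3.7, "y": -1.315, "z": 0, "ax": 0, "ay": 0, "az": 0},
  {"gripper": 1, "x": 3.7, "y": -1.315, "z": 0, "ax": 0, "ay": 0, "az": 0},
  {"gripper": 1, "x": 3.7, "y": -1.315, "z": 0, "ax": 0, "ay": 0, "az": 0},
  {"gripper": 1, "x": 3.7, "y": -1.315, "z": 0, "ax": 0, "ay": 0, "az": 0},
])

```text
clock: 24.38
position: [470.0, 90.2, 86.9]
ee_rot: [-0.706, 0.708, 0.0, -0.0]
contact_force: [0.8, 0.0, -4.2]
gripper_width: 40.2
grasp_force: 61.7
```

Call:
send_rows([
  {"gripper": 1, "x": 3.7, "y": -1.315, "z": 0, "ax": 0, "ay": 0, "az": 0},
  {"gripper": 1, "x": 3.7, "y": -1.315, "z": 0, "ax": 0, "ay": 0, "az": 0},
  {"gripper": 1, "x": 3.7, "y": -1.315, "z": 0, "ax": 0, "ay": 0, "az": 0},
  {"gripper": 1, "x": 3.7, "y": -1.315, "z": 0, "ax": 0, "ay": 0, "az": 0},
  {"gripper": 1, "x": 3.7, "y": -1.315, "z": 0, "ax": 0, "ay": 0, "az": 0},
])

```text
clock: 24.8
position: [535.3, -94.9, 86.6]
ee_rot: [-0.706, 0.708, 0.001, -0.0]
contact_force: [0.9, 0.7, -3.5]
gripper_width: 40.1
grasp_force: 61.7
```

Call:
send_rows([
  {"gripper": 1, "x": 3.7, "y": -1.315, "z": 0, "ax": 0, "ay": 0, "az": 0},
  {"gripper": 1, "x": 3.7, "y": -1.315, "z": 0, "ax": 0, "ay": 0, "az": 0},
  {"gripper": 1, "x": 3.7, "y": -1.315, "z": 0, "ax": 0, "ay": 0, "az": 0},
  {"gripper": 1, "x": 2.5, "y": -0.89, "z": 0, "ax": 0, "ay": 0, "az": 0},
  {"gripper": 1, "x": 1.35, "y": -0.49, "z": 0, "ax": 0, "ay": 0, "az": 0},
])

```text
clock: 25.22
position: [588.6, -245.9, 85.9]
ee_rot: [-0.705, 0.709, 0.0, -0.0]
contact_force: [0.4, 0.1, -3.8]
gripper_width: 39.8
grasp_force: 61.7
```

Call:
send_rows([
  {"gripper": 1, "x": 0, "y": 0, "z": 2.5, "ax": 0, "ay": 0, "az": 0},
  {"gripper": 1, "x": 0, "y": 0, "z": 3, "ax": 0, "ay": 0, "az": 0},
  {"gripper": 1, "x": 0, "y": 0, "z": 1, "ax": 0, "ay": 0, "az": 0},
  {"gripper": 1, "x": 0, "y": 0, "z": 0, "ax": 0, "ay": 0, "az": 0},
  {"gripper": 1, "x": 0, "y": 0, "z": 0, "ax": 0, "ay": 0, "az": 0},
])

```text
clock: 25.63
position: [588.3, -242.7, 21.9]
ee_rot: [-0.706, 0.708, 0.001, -0.001]
contact_force: [-0.2, 0.2, -3.3]
gripper_width: 40.1
grasp_force: 61.8
```

Call:
send_rows([
  {"gripper": 1, "x": 0, "y": 0, "z": 0.5, "ax": 0, "ay": 0, "az": 0},
  {"gripper": 1, "x": 0, "y": 0, "z": 0.2, "ax": 0, "ay": 0, "az": 0},
  {"gripper": 1, "x": 0, "y": 0, "z": 0, "ax": 0, "ay": 0, "az": 0},
  {"gripper": 1, "x": 0, "y": 0, "z": 0, "ax": 0, "ay": 0, "az": 0},
])

```text
clock: 25.97
position: [588.9, -242.8, 16.2]
ee_rot: [-0.706, 0.708, -0.001, 0.0]
contact_force: [0.4, -0.1, -3.2]
gripper_width: 40.1
grasp_force: 61.8
```

Call:
send_rows([
  {"gripper": 1, "x": 0, "y": 0, "z": 0.2, "ax": 0, "ay": 0, "az": 0},
  {"gripper": 1, "x": 0, "y": 0, "z": 0.1, "ax": 0, "ay": 0, "az": 0},
  {"gripper": 1, "x": 0, "y": 0, "z": 0, "ax": 0, "ay": 0, "az": 0},
  {"gripper": 1, "x": 0, "y": 0, "z": 0, "ax": 0, "ay": 0, "az": 0},
])

```text
clock: 26.3
position: [588.7, -243.0, 12.6]
ee_rot: [-0.706, 0.708, -0.0, 0.0]
contact_force: [-0.4, -0.4, -3.3]
gripper_width: 40.3
grasp_force: 61.9
```

Call:
send_rows([
  {"gripper": 1, "x": 0, "y": 0, "z": 0.06, "ax": 0, "ay": 0, "az": 0},
  {"gripper": 1, "x": 0, "y": 0, "z": 0, "ax": 0, "ay": 0, "az": 0},
  {"gripper": 1, "x": 0, "y": 0, "z": 0, "ax": 0, "ay": 0, "az": 0},
])

```text
clock: 26.55
position: [588.7, -243.0, 12.5]
ee_rot: [-0.706, 0.708, -0.0, 0.0]
contact_force: [-1.8, 2.2, 2.2]
gripper_width: 40.4
grasp_force: 62.5
```

Landed at 12.5, as expected. Next I release, back up and clear the view.

Call:
send_rows([
  {"gripper": -0.3, "x": 0, "y": 0, "z": 0, "ax": 0, "ay": 0, "az": 0},
  {"gripper": -0.3, "x": 0, "y": 0, "z": 0, "ax": 0, "ay": 0, "az": 0},
  {"gripper": -0.3, "x": 0, "y": 0, "z": 0, "ax": 0, "ay": 0, "az": 0},
])

```text
clock: 26.8
position: [589.0, -243.2, 12.0]
ee_rot: [-0.706, 0.708, -0.0, 0.0]
contact_force: [-0.0, -0.2, -0.5]
gripper_width: 55.0
grasp_force: 0.0
```

Call:
send_rows([
  {"gripper": -0.3, "x": 0, "y": 0, "z": -1, "ax": 0, "ay": 0, "az": 0},
  {"gripper": -0.3, "x": 0, "y": 0, "z": -3, "ax": 0, "ay": 0, "az": 0},
  {"gripper": -0.3, "x": 0, "y": 0, "z": -4, "ax": 0, "ay": 0, "az": 0},
  {"gripper": -0.3, "x": 0, "y": 0, "z": -4, "ax": 0, "ay": 0, "az": 0},
  {"gripper": -0.3, "x": 0, "y": 0, "z": -4, "ax": 0, "ay": 0, "az": 0},
])

```text
clock: 27.22
position: [588.3, -243.1, 174.4]
ee_rot: [-0.706, 0.708, -0.0, -0.0]
contact_force: [0.8, 0.1, -0.1]
gripper_width: 55.5
grasp_force: 0.0
```

Call:
send_rows([
  {"gripper": -0.3, "x": 3, "y": 2.5, "z": 0, "ax": 0, "ay": 0, "az": 0},
  {"gripper": -0.3, "x": 3, "y": 2.5, "z": 0, "ax": 0, "ay": 0, "az": 0},
  {"gripper": -0.3, "x": 3, "y": 2.5, "z": 0, "ax": 0, "ay": 0, "az": 0},
  {"gripper": -0.3, "x": 3, "y": 2.5, "z": 0, "ax": 0, "ay": 0, "az": 0},
  {"gripper": -0.3, "x": 3, "y": 2.5, "z": 0, "ax": 0, "ay": 0, "az": 0},
])

```text
clock: 27.63
position: [461.9, -393.7, 173.1]
ee_rot: [-0.706, 0.708, -0.001, 0.0]
contact_force: [0.7, -0.0, 0.3]
gripper_width: 55.4
grasp_force: 0.0
```

Call:
send_rows([
  {"gripper": -0.3, "x": 3, "y": 2.5, "z": 0, "ax": 0, "ay": 0, "az": 0},
  {"gripper": -0.3, "x": 3, "y": 2.5, "z": 0, "ax": 0, "ay": 0, "az": 0},
  {"gripper": -0.3, "x": 3, "y": 2.5, "z": 0, "ax": 0, "ay": 0, "az": 0},
  {"gripper": -0.3, "x": 0, "y": 0, "z": 0, "ax": 0, "ay": 0, "az": 0},
  {"gripper": -0.3, "x": 0, "y": 0, "z": 0, "ax": 0, "ay": 0, "az": 0},
])

```text
clock: 28.05
position: [386.2, -484.0, 172.5]
ee_rot: [-0.705, 0.71, -0.0, 0.0]
contact_force: [-0.0, 0.3, -1.1]
gripper_width: 55.7
grasp_force: 0.0
```

```bash
python3 -c "
from h import *
p,P=cloud('top');cv2.imwrite('pics/t4.png',cv2.resize(p[70:290,130:530],None,fx=2,fy=2)[:,:,::-1])
for n,x,y in(('sl',615,301),('ss',603,211),('wl',618,40),('ws',606,-48),('ch',589,-243)):
    W=P.reshape(-1,3);q=W[(W[:,2]>12)&(np.hypot(W[:,0]-x,W[:,1]-y)<33)];print(n,cv2.minEnclosingCircle(q[:,:2].astype(np.float32)),q[:,2].max())
"
```

```text
sl ((611.817626953125, 303.8928527832031), 26.711536407470703) 65.67065623068243
ss ((600.5009765625, 208.108642578125), 20.04802703857422) 66.12583822656859
wl ((615.6881713867188, 37.426727294921875), 27.38834571838379) 32.14359728438194
ws ((603.8965454101562, -51.43299102783203), 20.172054290771484) 30.97952312255643
ch ((586.9503784179688, -240.58262634277344), 22.0778865814209) 63.699991818766875
```

View pics/t4.png

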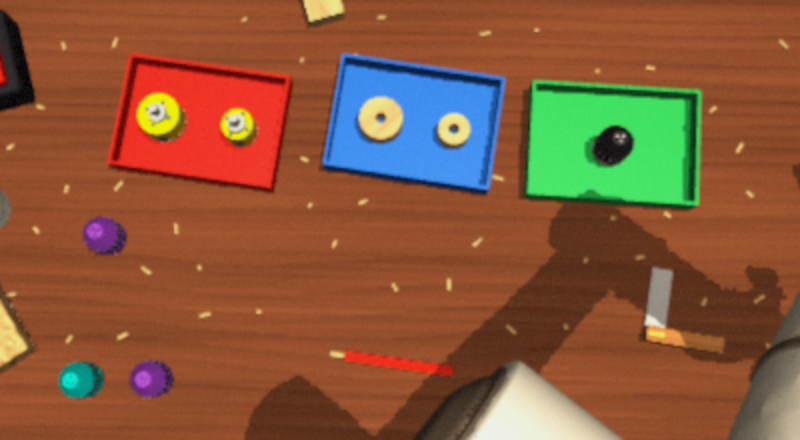

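All five stand upright in their trays: saws at (160,116) and (237,125), wheels at (381,119) and (453,129), chuck at (614,145). Heights and diameters match, and the square at (680,320) has not moved.

```bash
python3 -c "
from bench import arm
print(arm.job_done())"
```

```text
the job is handed in; nothing more can be done
None
```

The job is handed in: both saws are in the red tray, both wheels in the blue and the black chuck in the green, all upright, the try square unmoved, with the clock at about 28 s.

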